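Hang the hand mirror on the accessory rail and slide it to the marker

TASK

Take the hand mirror out of its wooden block and hook it over the horizontal rail at the rail's open end, where no guard rod runs above it, with the glass facing the robot. Then slide it along the rail, under the guard rod, until it is in line with the marker clip, and leave it hanging there still and free. Do not shift the marker clip, the brush, the pin tin or the bangle stand.

Things in the scene. Friction and masses are not known exactly. Their poses are not given: they have to be found in the camera images.
- mirror: black plastic hand mirror, 0.2 kg, 236 mm tall, standing handle-up in the block. Origin: centre of the head's lower edge; z up along the handle, -x the glass side. Head: square slab 84 wide (y) x 84 high, x -6 to 6 mm. A sloping neck (up to z = 102) leads to the straight handle: 24 wide (y), x -23 to -11, up to z = 236 mm. On the handle's back (+x) is an open-bottomed hook, see mirror_hook
- mirror_grip (a point): point on the mirror's handle where to grip it from above, at x = -17, y = 0, z = 218 mm of the mirror, 18 mm below the handle's top end; the handle is 24 mm wide (y) and 12 mm thick (x) here. Axes as the mirror's
- mirror_hook (a point): middle of the flat underside of the hook, at x 0, y 0, z 156 mm of the mirror; rests on the rail's top. Hook: 18 wide (y), top 8 thick, mouth 22 mm (x -11 to 11), lip x 11 to 18 down to z 135. The head lies right beneath, so the rail must enter from the back through the window between neck (z 102) and lip end (z 135); then lower the mirror so that the rail rises into the hook. Axes as the mirror's
- mirror_block: light wooden block with a slot, fixed to the table, 46 (x) x 116 (y) x 45 mm high; slot 14 x 90 mm, floor 8 mm above the table. Origin: centre of its underside; the slot runs along y. The mirror stands 37 mm deep in it
- rail_stand: fixed steel stand, origin on the table under the rail, -x the robot's side. Rail: 12 mm round, along y from -220 to 200 mm at x 0, axis z 180 (top 186). End posts 16 mm thick, 214 tall at y -220 and 186 tall at y 200; feet 120 x 40 x 12. Guard rod: 10 mm round, above the rail, axis z 209, from y -220 to 20, ending in a 13 mm ball; open end of the rail: y 27 to 190. 18 mm free between rail and rod
- mark (a point): centre of the marker clip round the guard rod, 209 mm high: an aluminium collar 15 mm in diameter, 12 mm long, with a flat tongue to the stand's +x ending in a round tab 20 mm in diameter, 46 mm from the rod. It stands elsewhere along the rod each time (stand y = -140 to -50 mm). Axes as the stand's
- brush: wooden paddle brush lying bristles down, 205 x 70 x 30 mm, origin under its middle; bystander
- pin_tin: round steel safety-pin tin, 72 mm in diameter, 28 mm high, origin under its middle; bystander
- bangle_stand: pale blue T-shaped bangle stand with brass bangles: foot 100 mm in diameter, horizontal bar 130 mm long (its y) and 40 mm thick, 160 mm tall, origin under its foot; bystander
There are look-alikes about, which are no part of the job. Of the things like the mirror, leave any that is blue; of the rest the larger one is meant.

How it is judged (in metres and radians):
On the way:
1. the mirror's hook is over the rail at its open end, beyond the end of the guard rod (y of mirror_hook in the frame of rail_stand between 0.025 and 0.195 m and x of mirror_hook in the frame of rail_stand between -0.015 and 0.015 m and z of mirror_hook in the frame of rail_stand between 0.178 and 0.198 m), for 0.1 s.
At the end, for the whole second after the job is handed in: the mirror hangs by its hook on the rail, glass towards the robot, hook within 10 mm of the marker clip's centre along the rail, plumb within 0.2 rad, released and still (under 0.05 m/s) (y of mirror_hook in the frame of mark between -0.01 and 0.01 m and x of mirror_hook in the frame of rail_stand between -0.015 and 0.015 m and z of mirror_hook in the frame of rail_stand between 0.18 and 0.192 m and x of mirror_grip in the frame of rail_stand below 0 m and contact force between mirror and rail_stand above 0.5 N and angle between mirror's own z axis and vertical below 0.2 rad and linear speed of mirror below 0.05 m/s); the robot touches nothing.
It fails at once if the marker clip is shifted by more than 6 mm (distance of mark from where it was at the start of the episode above 0.006 m).
It fails at once if the brush is moved by more than 20 mm (distance of brush from where it was at the start of the episode above 0.02 m).
It fails at once if the pin tin is moved by more than 20 mm (distance of pin_tin from where it was at the start of the episode above 0.02 m).
It fails at once if the bangle stand is moved by more than 20 mm (distance of bangle_stand from where it was at the start of the episode above 0.02 m).
It also fails if it takes over 48 s, if anything falls off the work surface, if the arm or the gripper's body presses on something with over 40 N, if the wrist force passes 120 N, or if a joint passes its speed limit or range.

ROBOT

A 6-joint arm with a two-finger parallel gripper is mounted at the origin on the work surface. World frame = base frame: x ahead of the robot, y to its left, z up, the work surface at z = 0. Lengths are in m, angles in degrees, forces in N, time in s.
With the tool pointing down it reaches from about 0.3 to 0.75 m from the base axis. Payload 8.5 kg.
Tool frame: the origin (TCP) lies at the very end of the fingers, on their centre line; the grasp point (between the pads) lies ctrl.hold_point_z behind it (ctrl.hold_point_z is the distance from the TCP to the grasp point, in m); z points along the fingers, y is the line along which they close (so a half turn about z gives the same grasp; the last joint's range is limited). The gripper opens to 85 mm and grips with 20 to 120 N. Pads are 22 mm wide; open, the fingers measure 114 mm over their backs; the gripper's body (76 mm by 85 mm) begins 54 mm behind the grasp point. The pads swing forward as they close: fully open they stand 13 mm farther back than shut.
Start: joints at [64.727, 21.807, 74.336, -0, 83.858, -12.336], TCP at [0.123, 0.536, 0.231] pointing down, gripper open.
Joint ranges: [-178.18, 178.18], [-50.72, 133.34], [12.68, 142.11], [-81.47, 261.47], [9.98, 163.14], [-165.26, 165.26]. Speed limits (degrees/s): [136.94, 136.94, 180, 180, 180, 180].

INTERFACE

Orientations are given as [roll, pitch, yaw] about the fixed x, y, z axes, in that order (R = Rz(yaw) Ry(pitch) Rx(roll)).
In Python, from cell import ctrl gives the robot as it stands.
- The arm moves only by the tool move_arm, never from a script. Its arguments are lists of equal length, an entry for each row: "delta_rot": the turn, a rotation vector about the world's x, y, z in units of 45 degrees (1.0 is 45 degrees), a list of three; "travel": the shift along the world's x, y, z in units of 25 cm (1.0 is 25 cm), a list of three; "fingers": the opening, from -1 (shut) to 1 (fully open). In form: {"delta_rot": [[wx, wy, wz], ...], "travel": [[tx, ty, tz], ...], "fingers": [fingers, ...]}. A call has 1 to 10 rows; each row is the pose to reach, as a shift and turn from the pose commanded when the call began; what a row does not reach only later rows make up. A row lasts 1/10 s, in which the tool goes at most 50 mm and 8.59 degrees, less where a joint would pass 70% of its speed; a pose out of reach is approached as far as the arm can. A call with a number of a shift or a turn outside -1 to 1 is refused whole. A call with a gripper value outside its range is refused whole. The fingers move at their own pace and stop on an object; the grip force is fixed at half the most. Time passes only in rows, so rows that repeat a pose let the fingers close. It gives the time, the measured TCP pose, the force, the opening and the grip force at its end, in the units of the state.
- ctrl.get_obs(): the state, without advancing time (a new reading comes with each control period).
- ctrl.capture(name): name is "side" or "top"; returns a dict with "frame" (400x640x3 uint8, red, green, blue), "depth" (400x640 float32, m along the optical axis (not along the pixel's ray), 0 where there is no reading), "intrinsics" (3x3 intrinsics, pixels), "k1" (the pictures are not rectified: a ray, as slopes to the right and down, at radius r is drawn at 1 + k1 r^2 times it, then the intrinsics apply), "T" (4x4, takes a point from camera to world coordinates). Camera axes: x right, y down, z forward; pixel columns grow to the right and rows downward; lengths in m; the calibration is good to about 2 mm. A picture is of the moment at which its call begins.
- ctrl.sign_off(): hands the job in; it is judged then, once.
Trained networks look in a picture, given as the dict that the camera call returned (one of the last four; its "shot" number tells which), for a name from the list of things; names that differ only in an ending like _2 or _b are one class to them, and where a whole thing is asked for, a point or a joint stands for the part that bears it (a point fixed in the world has none). Each returns a list of dicts, best first, with "confidence" (0 to 1); they miss things now and then, are a little off and sometimes report something else, mostly with a low value. They report only what shows in the picture. A call takes as long as a camera call. They do not tell look-alikes from the thing itself.
- ctrl.look_for(picture, target): "rect" ([centre column, centre row, width, height] in pixels, round what is visible of it).
The state is a dict: "t": time; "joint_positions": joint angles; "dq": joint speeds; "joint_torque": joint torques, N m; "ee_pos": TCP position; "tool_rot": TCP orientation; "wrist_force": force on the tool from outside, world axes, zero at the start; "torque": the same for the moment, N m; "grip_width": opening from 0.0 (shut) to 1.0 (fully open); "finger_force": force on a finger pad.
Only numpy, scipy, OpenCV 4.12 (cv2) and the standard library are available. Lean on these libraries where they do the work, as an engineer would, in place of code of your own. Each camera call takes 0.05 s, during which the arm holds its last target. There are 200 camera calls.

## Working session

There is one attempt and no reset: what is moved stays moved. The work goes in short steps, Python scripts to look and compute and a tool call to move; the robot and the scene stay as the last step left them, time stands still between calls to the robot, and variables do not carry over. Pictures are saved under pics/ and viewed, at most 10 in all, crops included, and the job is handed in when it is done.

Besides the shell and the picture viewer there is one more tool, called after ">>>" by a JSON object that holds its "api" and its "payload", one argument or row to a line. move_arm: Moves the arm, as the interface text tells. Shifts and turns lie within -1 to 1; 1 stands for 25 cm of shift or 45 degrees of turn. Its arguments: {"type":"object","properties":{"delta_rot":{"type":"array","items":{"type":"array","items":{"type":"number"}}},"travel":{"type":"array","items":{"type":"array","items":{"type":"number"}}},"fingers":{"type":"array","items":{"type":"number"}}},"required":["delta_rot","travel","fingers"]}

```bash
ls; mkdir -p pics; cat > h.py <<'E'
import numpy as np, cv2
from cell import ctrl
def world(c,uv,d=None):
    """pixel->(origin,dir) or point at depth d"""
    K=c["intrinsics"];T=np.array(c["T"])
    p=np.array([(uv[0]-K[0][2])/K[0][0],(uv[1]-K[1][2])/K[1][1]])
    s=p.copy()
    for _ in range(20): s=p/(1+c["k1"]*(s@s))
    r=np.array([s[0],s[1],1.])
    if d is None: return T[:3,3],T[:3,:3]@r
    return T[:3,3]+T[:3,:3]@r*d
def cloud(c):
    K=np.array(c["intrinsics"]);T=np.array(c["T"]);d=c["depth"]
    v,u=np.mgrid[:d.shape[0],:d.shape[1]]
    p=np.stack([(u-K[0,2])/K[0,0],(v-K[1,2])/K[1,1]],-1).astype(float)
    s=p.copy()
    for _ in range(20): s=p/(1+c["k1"]*(s**2).sum(-1,keepdims=True))
    r=np.concatenate([s,np.ones_like(s[...,:1])],-1)*d[...,None]
    w=r@T[:3,:3].T+T[:3,3]; w[d==0]=np.nan
    return w
def proj(c,P):
    T=np.array(c["T"]);K=np.array(c["intrinsics"]);q=T[:3,:3].T@(np.array(P)-T[:3,3]);s=q[:2]/q[2]
    s=s*(1+c["k1"]*(s@s)); return K[0,0]*s[0]+K[0,2],K[1,1]*s[1]+K[1,2]
def save(c,name): cv2.imwrite(f"pics/{name}.png",c["frame"][...,::-1])
E
python3 - <<'E'
from h import *
import pickle
print(ctrl.hold_point_z, ctrl.get_obs())
for n in("side","top"):
    c=ctrl.capture(n);save(c,n+"0");pickle.dump(c,open(n+"0.pkl","wb"))
    print(n,np.round(c["T"],3).tolist(),c["k1"],np.array(c["intrinsics"]).tolist())
    for t in("mirror","mirror_block","rail_stand","mark","brush","pin_tin","bangle_stand","mirror_hook","mirror_grip"):
        for r in ctrl.look_for(c,t): print(t,np.round(r["rect"],1),round(r["confidence"],2))
E
```

```text
pics
0.0187 {'t': 0.0, 'joint_positions': array([ 6.47263282e+01,  2.18432520e+01,  7.43870339e+01, -8.76900799e-04,
        8.38598530e+01, -1.23354942e+01]), 'dq': array([-0.00153529,  0.04295168,  0.07967909,  0.0898164 ,  0.03933215,
        0.01133023]), 'joint_torque': array([ 1.88587051e-04, -4.48457193e+01, -2.31282198e+01, -2.11575211e-04,
        4.76206085e-03, -1.36618388e-05]), 'ee_pos': array([0.12301157, 0.5357464 , 0.23067717]), 'tool_rot': array([-1.79911756e+02, -1.84052775e-02,  1.67061903e+02]), 'wrist_force': array([ 0.48638607, -0.59948311, -0.17421756]), 'torque': array([ 0.05729091, -0.00410858,  0.0167827 ]), 'finger_force': 0.0, 'grip_width': 0.9993449153786997}
side [[0.954, -0.224, 0.2, 0.274], [-0.3, -0.664, 0.685, -0.887], [-0.021, -0.713, -0.701, 1.053], [0.0, 0.0, 0.0, 1.0]] -0.11590884317972742 [[503.84512767048386, 0.0, 319.09598578634024], [0.0, 503.84512767048386, 193.97361186068804], [0.0, 0.0, 1.0]]
mirror [278.8 121.   17.8  69. ] 0.73
mirror [270.8 145.1  21.7  64.7] 0.7
mirror [231.4 154.7  10.7  50. ] 0.7
mirror_block [272.5 174.2  32.3  27.8
[... 680 characters left out ...]
, 208.20447368337315], [0.0, 0.0, 1.0]]
mirror [231.1 255.2  17.2  14.5] 0.63
mirror [204.2 200.8  37.9  16.1] 0.63
mirror [248.3 223.1  25.2  15.5] 0.57
mirror_block [248.4 221.1  42.5  24.3] 0.6
rail_stand [377.3 196.1 150.4  61.8] 0.6
brush [420.1 250.7  68.1  28.8] 0.57
pin_tin [344.9 237.9  24.3  24.7] 0.94
bangle_stand [238.5 156.1  43.4  30.1] 0.9
mirror_hook [246.1 223.1  29.1  15.8] 0.78
mirror_hook [232.2 253.8  22.7  11.5] 0.67
mirror_hook [200.7 205.1  32.2  20.1] 0.61
mirror_grip [200.2 204.6  39.2  17.7] 0.92
mirror_grip [343.9 239.8  23.2  19.6] 0.68
mirror_grip [249.  222.4  31.8  15.1] 0.61
mirror_grip [230.3 254.9  17.6  12.4] 0.56
mirror_grip [236.8 156.8  42.5  33.5] 0.56
```

```bash
python3 - <<'E'
from h import *
a=cv2.imread("pics/side0.png");b=cv2.imread("pics/top0.png")
A=cv2.resize(a[60:400,200:440],None,fx=1.75,fy=1.75,interpolation=3)
cv2.imwrite("pics/sidecrop.png",A)
B=cv2.resize(b[125:285,170:480],None,fx=2.5,fy=2.5,interpolation=3)
cv2.imwrite("pics/topcrop.png",B)
E
```

```text
(no output)
```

View pics/sidecrop.png

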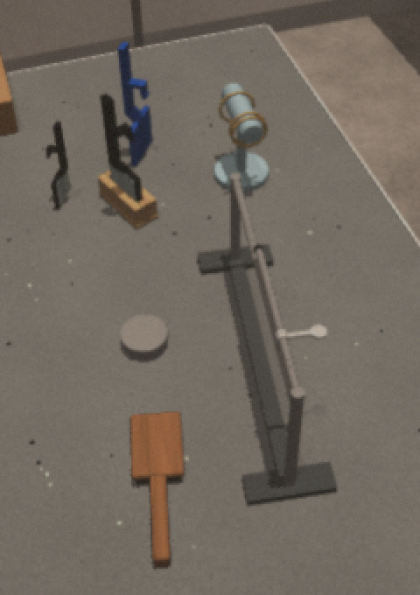

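View pics/topcrop.png

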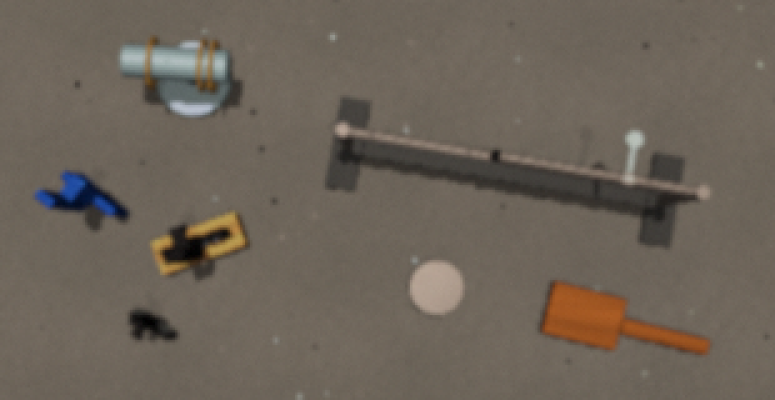

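In the top view there are three mirror-like things. The black one in the block is at (248,223), a blue one is at (204,201), and a small black one with no block is at (231,255). The one in the block is meant: it isn't blue and it's the larger of the two black ones. Its hook points away from the robot, towards the rail. The marker tab is at about top (423,180), and the rod's ball end is at about top (368,187). Next I'll measure from both views.

```bash
python3 - <<'E'
from h import *
import pickle
im=[]
for n in("top","side"):
    c=pickle.load(open(n+"0.pkl","rb"));w=cloud(c);g=c["frame"].astype(int)
    x,y,z=w[...,0],w[...,1],w[...,2]
    dark=(g.max(-1)<70)
    print(n,"table z",np.nanmedian(z[(abs(x-.4)<.05)&(abs(y)<.3)]))
    v,u=np.mgrid[:400,:640]
    box=(abs(u-248)<22)&(abs(v-222)<18) if n=="top" else (abs(u-268)<22)&(abs(v-150)<42)
    m=box&(z>.06)
    for lo,hi in((.05,.09),(.09,.12),(.12,.14),(.14,.19),(.19,.225),(.225,.26)):
        k=box&(z>lo)&(z<hi)
        if k.sum(): print(lo,k.sum(),np.round([x[k].mean(),y[k].mean(),z[k].max(),x[k].min(),x[k].max(),y[k].min(),y[k].max()],3))
    k=box&(z>.035)&(z<.052)&(g[...,0]-g[...,2]>40)
    P=w[k][:,:2].astype(np.float32); r=cv2.minAreaRect(P); print("block",k.sum(),r)
    for nm,bx in(("small",(231,255) if n=="top" else (233,155)),("blue",(204,201) if n=="top" else (279,121)),("bangle",(238,156) if n=="top" else (338,138)),("tin",(345,238) if n=="top" else (284,252))):
        k=(abs(u-bx[0])<14)&(abs(v-bx[1])<(14 if n=="top" else 30))&(z>.02)
        print(nm,k.sum(),np.round([np.nanmedian(x[k]),np.nanmedian(y[k]),z[k].max()],3))
    # rail & rod
    k=(x>.35)&(x<.65)&(y<.2)&(y>-.4)&(z>.165)&(z<.23)
    Q=w[k]; f=np.polyfit(Q[:,1],Q[:,0],1)
    for _ in range(5):
        e=Q[:,0]-np.polyval(f,Q[:,1]); f=np.polyfit(Q[abs(e)<.01,1],Q[abs(e)<.01,0],1)
    print("rail x=",f,k.sum(),"yaw",-np.degrees(np.arctan(f[0])))
    s=Q[abs(Q[:,0]-np.polyval(f,Q[:,1]))<.012]
    print("yrange",s[:,1].min(),s[:,1].max()); 
    for a in np.arange(-.34,.16,.03):
        t=s[(s[:,1]>=a)&(s[:,1]<a+.03)]
        if len(t): print(round(a,2),len(t),np.round(np.median(t,0),3),round(np.percentile(t[:,2],90),3))
    e=Q[:,0]-np.polyval(f,Q[:,1]); t=Q[(e>.015)]; print("tab",np.round(t,3)[:60].tolist())
    s=3; 
    cr=(g[195:250,215:285] if n=="top" else g[100:205,240:300]).astype(np.uint8)[...,::-1]
    im.append(cv2.resize(cr,(int(cr.shape[1]*400/cr.shape[0]),400),interpolation=2))
h=np.hstack(im);print(h.shape);cv2.imwrite("pics/conf.png",h[:, :800])
E
```

```text
top table z 0.0011246073058814865
0.05 57 [0.466 0.243 0.09  0.422 0.491 0.203 0.312]
0.09 57 [0.462 0.247 0.116 0.437 0.478 0.217 0.294]
0.12 8 [0.45  0.246 0.14  0.437 0.479 0.238 0.27 ]
0.14 81 [0.462 0.254 0.19  0.437 0.482 0.238 0.27 ]
0.19 10 [0.446 0.241 0.222 0.438 0.453 0.237 0.253]
0.225 43 [0.446 0.249 0.25  0.438 0.453 0.238 0.262]
block 282 ((0.4611569344997406, 0.2562084496021271), (0.04632589966058731, 0.11849705129861832), 21.439908981323242)
small 118 [0.356 0.304 0.177]
blue 281 [0.514 0.388 0.236]
bangle 399 [0.675 0.277 0.168]
tin 381 [ 0.412 -0.052  0.037]
rail x= [0.1568557 0.5865025] 756 yaw -8.91453309574142
yrange -0.3535562493278984 0.075188844841285
-0.34 52 [ 0.535 -0.326  0.212] 0.216
-0.31 49 [ 0.54  -0.296  0.211] 0.214
-0.28 55 [ 0.545 -0.263  0.213] 0.218
-0.25 51 [ 0.55  -0.235  0.211] 0.215
-0.22 49 [ 0.554 -0.204  0.211] 0.216
-0.19 50 [ 0.559 -0.175  0.212] 0.216
-0.16 50 [ 0.562 -0.145  0.212] 0.216
-0.13 53 [ 0.567 -0.115  0.211] 0.216
-0.1 43 [ 0.574 -0.085  0.185] 0.188
-0.07 42 [ 0.579 -0.055  0.184] 0.189
-0.04 42 [ 0.582 -0.026  0.183] 0.18
[... 3450 characters left out ...]
.211], [0.57, -0.259, 0.209], [0.572, -0.26, 0.21], [0.574, -0.26, 0.209], [0.576, -0.261, 0.209], [0.578, -0.262, 0.21], [0.58, -0.262, 0.209], [0.581, -0.265, 0.212], [0.585, -0.262, 0.206], [0.587, -0.264, 0.208], [0.588, -0.267, 0.212], [0.591, -0.266, 0.209], [0.592, -0.267, 0.21], [0.594, -0.268, 0.211], [0.596, -0.27, 0.212], [0.599, -0.268, 0.209], [0.56, -0.261, 0.212], [0.563, -0.26, 0.21], [0.566, -0.259, 0.207], [0.567, -0.26, 0.208], [0.569, -0.261, 0.208], [0.571, -0.263, 0.211], [0.572, -0.266, 0.214], [0.575, -0.264, 0.21], [0.576, -0.266, 0.212], [0.58, -0.264, 0.208], [0.58, -0.268, 0.212], [0.583, -0.268, 0.211], [0.584, -0.27, 0.213], [0.587, -0.267, 0.209]]
(400, 737, 3)
```

View pics/conf.png

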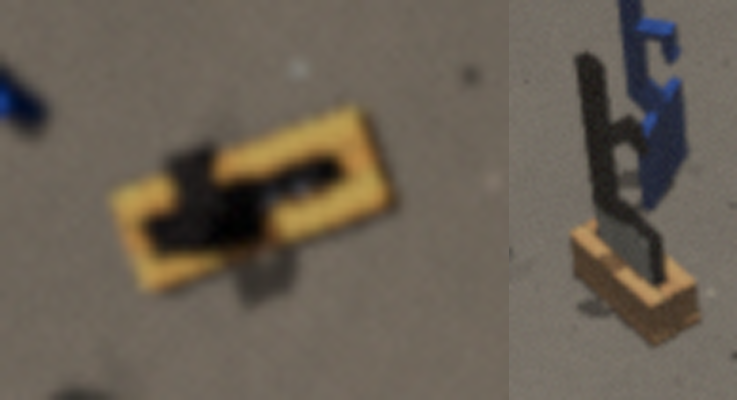

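The crop confirms it: black, standing in the block, glass on the robot side and hook on the far side. Handle centre is at (0.445, 0.249) with its top at 0.245, which agrees with the text. I'll move above it.

>>> {"api": "move_arm", "payload": {
  "delta_rot": [
    [0, 0, -0.62],
    [0, 0, -0.62],
    [0, 0, -0.62],
    [0, 0, -0.62],
    [0, 0, -0.62],
    [0, 0, -0.62]
  ],
  "travel": [
    [0.1, -0.1, 0.4],
    [0.64, -0.57, 0.4],
    [0.64, -0.57, 0.4],
    [0.64, -0.57, 0.4],
    [0.64, -0.57, 0.4],
    [0.64, -0.57, 0.4]
  ],
  "fingers": [1, 1, 1, 1, 1, 1]
}}

```text
t: 1.6
ee_pos: [0.2866, 0.3911, 0.3328]
tool_rot: [179.8, 0.1, 138.8]
wrist_force: [0.4, 0.5, 0.3]
grip_width: 0.999
finger_force: 0.0
```

```bash
python3 - <<'E'
from h import *
import pickle
th=np.arctan(.159);X=np.array([np.cos(th),-np.sin(th)]);Y=np.array([np.sin(th),np.cos(th)]);O=np.array([.566,-.129])
for n in("top","side"):
    c=pickle.load(open(n+"0.pkl","rb"));w=cloud(c);P=w[(w[...,2]>.195)&(w[...,2]<.225)&(abs(w[...,0]-.57)<.06)&(abs(w[...,1]+.26)<.06)]
    s=np.stack([(P[:,:2]-O)@X,(P[:,:2]-O)@Y],1)
    t=s[(s[:,0]>.012)&(s[:,0]<.034)];b=s[s[:,0]>.037]
    print(n,"tongue y",t[:,1].mean(),np.ptp(t[:,1]),len(t),"tab",(b.min(0)+b.max(0))/2,np.ptp(b,axis=0),"rod x",np.median(s[abs(s[:,0])<.01,0]))
    g=c["frame"].astype(int)
    k=(w[...,2]>.19)&(w[...,2]<.26)&(abs(w[...,0]-.445)<.02)&(abs(w[...,1]-.25)<.022)
    print("handle",cv2.minAreaRect(w[k][:,:2].astype(np.float32)),np.percentile(w[k][:,2],95))
E
```

```text
top tongue y -0.13190342778984462 0.0068922223162139196 17 tab [ 0.04802691 -0.13165983] [0.02114924 0.01853697] rod x 0.001491578728492207
handle ((0.4453759789466858, 0.2500201463699341), (0.011882985010743141, 0.0252126082777977), 20.97374153137207) 0.2469786142157203
side tongue y -0.13150290432450717 0.009811461474211108 34 tab [ 0.04612724 -0.13213476] [0.01718394 0.02165617] rod x 0.00031466281532411264
handle ((0.4465160667896271, 0.2500556409358978), (0.016479261219501495, 0.028232868760824203), 18.16424560546875) 0.24254697950868956
```

>>> {"api": "move_arm", "payload": {
  "delta_rot": [
    [0, 0, -0.61],
    [0, 0, -0.61],
    [0, 0, -0.61],
    [0, 0, -0.61],
    [0, 0, -0.61],
    [0, 0, -0.61]
  ],
  "travel": [
    [0.636, -0.564, -0.1],
    [0.636, -0.564, -0.1],
    [0.636, -0.564, -0.1],
    [0.636, -0.564, -0.1],
    [0.636, -0.564, -0.1],
    [0.636, -0.564, -0.1]
  ],
  "fingers": [1, 1, 1, 1, 1, 1]
}}

```text
t: 2.2
ee_pos: [0.443, 0.2516, 0.3056]
tool_rot: [-179.9, -0.0, 111.6]
wrist_force: [0.4, 0.6, 1.0]
grip_width: 1.002
finger_force: 0.0
```

>>> {"api": "move_arm", "payload": {
  "delta_rot": [
    [0, 0, 0],
    [0, 0, 0],
    [0, 0, 0],
    [0, 0, 0],
    [0, 0, 0],
    [0, 0, 0]
  ],
  "travel": [
    [0, 0, 0],
    [0, 0, -0.1],
    [0, 0, -0.2],
    [0, 0, -0.3],
    [0, 0, -0.39],
    [0, 0, -0.39]
  ],
  "fingers": [1, 1, 1, 1, 1, 1]
}}

```text
t: 2.8
ee_pos: [0.4398, 0.2536, 0.207]
tool_rot: [-179.7, -0.0, 111.9]
wrist_force: [-0.3, -0.4, 0.5]
grip_width: 1.001
finger_force: 0.0
```

```bash
python3 - <<'E'
from h import *
c=ctrl.capture("side");o=ctrl.get_obs();print(o["ee_pos"],o["tool_rot"],o["wrist_force"])
cv2.imwrite("pics/pre.png",cv2.resize(c["frame"][60:220,200:380,::-1],None,fx=3.5,fy=3.5,interpolation=2))
E
```

```text
[0.44085812 0.25363703 0.20881512] [-1.79913934e+02 -1.91202552e-02  1.11845569e+02] [-0.95698993 -0.8044367   0.27521886]
```

View pics/pre.png

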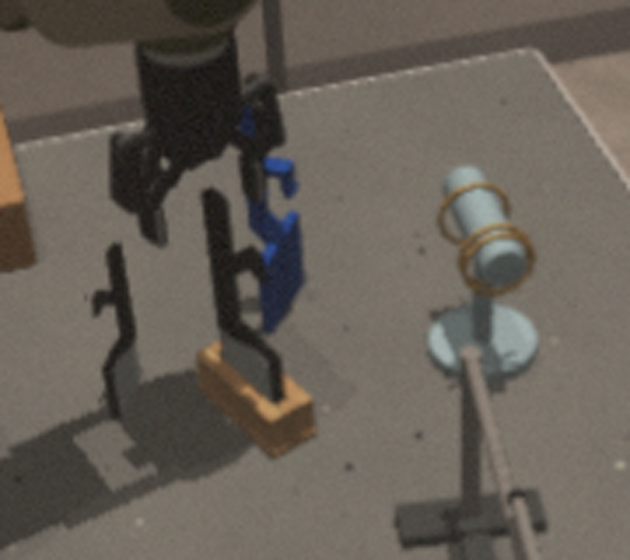

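The open fingers straddle the handle at crop (215,230), aligned across its thickness. I'll correct the few millimetres of offset and close.

>>> {"api": "move_arm", "payload": {
  "delta_rot": [
    [0, 0, -0.012],
    [0, 0, -0.012],
    [0, 0, -0.012],
    [0, 0, -0.012],
    [0, 0, -0.012],
    [0, 0, -0.012],
    [0, 0, -0.012],
    [0, 0, -0.012],
    [0, 0, -0.012],
    [0, 0, -0.012]
  ],
  "travel": [
    [0.018, -0.014, -0.004],
    [0.018, -0.014, -0.004],
    [0.018, -0.014, -0.004],
    [0.018, -0.014, -0.004],
    [0.018, -0.014, -0.004],
    [0.018, -0.014, -0.004],
    [0.018, -0.014, -0.004],
    [0.018, -0.014, -0.004],
    [0.018, -0.014, -0.004],
    [0.018, -0.014, -0.004]
  ],
  "fingers": [1, 1, -1, -1, -1, -1, -1, -1, -1, -1]
}}

```text
t: 3.85
ee_pos: [0.4469, 0.2491, 0.208]
tool_rot: [179.9, 0.0, 111.2]
wrist_force: [1.3, 0.9, 1.8]
grip_width: 0.133
finger_force: 58.9
```

>>> {"api": "move_arm", "payload": {
  "delta_rot": [
    [0, 0, 0],
    [0, 0, 0],
    [0, 0, 0],
    [0, 0, 0],
    [0, 0, 0],
    [0, 0, 0],
    [0, 0, 0],
    [0, 0, 0]
  ],
  "travel": [
    [0, 0, 0.06],
    [0, 0, 0.12],
    [0, 0, 0.18],
    [0, 0, 0.26],
    [0, 0, 0.36],
    [0, 0, 0.46],
    [0, 0, 0.5],
    [0, 0, 0.5]
  ],
  "fingers": [-1, -1, -1, -1, -1, -1, -1, -1]
}}

```text
t: 4.65
ee_pos: [0.4467, 0.2491, 0.3332]
tool_rot: [179.9, 0.0, 111.2]
wrist_force: [-0.2, 0.5, -1.7]
grip_width: 0.129
finger_force: 59.3
```

```bash
python3 - <<'E'
from h import *
c=ctrl.capture("side");o=ctrl.get_obs();print(o["ee_pos"],o["tool_rot"],o["wrist_force"],o["grip_width"])
cv2.imwrite("pics/lift.png",cv2.resize(c["frame"][20:220,200:380,::-1],None,fx=3,fy=3,interpolation=2))
E
```

```text
[0.44640521 0.24895017 0.33199273] [-1.79930401e+02 -1.98562972e-03  1.11174502e+02] [-0.54777734 -0.61274967 -2.46791896] 0.1328282640147122
```

View pics/lift.png

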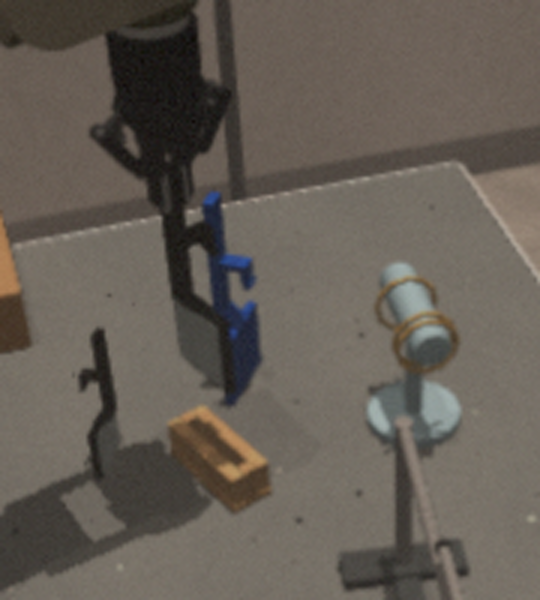

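Held plumb and clear of the block, with the blue and small mirrors untouched. Now carrying it to a point in front of the rail's open end.

>>> {"api": "move_arm", "payload": {
  "delta_rot": [
    [0, 0, -0.1],
    [0, 0, -0.25],
    [0, 0, -0.4],
    [0, 0, -0.55],
    [0, 0, -0.67],
    [0, 0, -0.67],
    [0, 0, -0.67],
    [0, 0, -0.67],
    [0, 0, -0.67],
    [0, 0, -0.67]
  ],
  "travel": [
    [0, -0.06, 0],
    [0, -0.2, 0],
    [0.05, -0.35, 0],
    [0.1, -0.5, 0],
    [0.15, -0.65, 0],
    [0.18, -0.8, 0],
    [0.18, -0.9, 0],
    [0.18, -0.96, 0],
    [0.18, -0.98, 0],
    [0.18, -0.98, 0]
  ],
  "fingers": [-1, -1, -1, -1, -1, -1, -1, -1, -1, -1]
}}

```text
t: 5.7
ee_pos: [0.4914, 0.0039, 0.3317]
tool_rot: [-179.9, -0.0, 81.0]
wrist_force: [-0.3, 0.2, -0.8]
grip_width: 0.135
finger_force: 59.3
```

>>> {"api": "move_arm", "payload": {
  "delta_rot": [
    [0, 0, 0],
    [0, 0, 0],
    [0, 0, 0],
    [0, 0, 0],
    [0, 0, 0],
    [0, 0, 0]
  ],
  "travel": [
    [0, -0.06, -0.07],
    [0, -0.06, -0.15],
    [0, -0.06, -0.22],
    [0, -0.06, -0.27],
    [0, -0.06, -0.282],
    [0, -0.06, -0.282]
  ],
  "fingers": [-1, -1, -1, -1, -1, -1]
}}

```text
t: 6.3
ee_pos: [0.4915, -0.0103, 0.2621]
tool_rot: [-179.9, -0.0, 81.1]
wrist_force: [0.2, -0.3, -1.1]
grip_width: 0.131
finger_force: 59.3
```

```bash
cat > st.py <<'E'
from h import *
th=np.arctan(.159);X=np.array([np.cos(th),-np.sin(th)]);Y=np.array([np.sin(th),np.cos(th)]);O=np.array([.566,-.129])
def scloud(n):
    c=ctrl.capture(n);w=cloud(c);q=w[...,:2]-O
    return c,np.stack([q@X,q@Y,w[...,2]],-1)
E
python3 - <<'E'
from st import *
o=ctrl.get_obs();print(o["ee_pos"],o["tool_rot"],o["wrist_force"],o["grip_width"])
d=o["ee_pos"][:2]-O;print("tcp stand",d@X,d@Y)
for n in("side","top"):
    c,s=scloud(n)
    dark=c["frame"].max(-1)<75
    k=(s[...,0]<-.03)&(s[...,0]>-.14)&(abs(s[...,1]-.1)<.07)
    for lo,hi in((.06,.08),(.08,.1),(.1,.12),(.12,.14),(.14,.16),(.16,.19),(.19,.225),(.225,.25)):
        m=k&(s[...,2]>lo)&(s[...,2]<hi);P=s[m]
        if len(P)>3: print(n,lo,len(P),np.round(np.r_[np.percentile(P[:,0],[3,50,97]),np.percentile(P[:,1],[3,50,97])],4))
    if n=="side":
        u,v=proj(c,[*(O-.05*X+.1*Y),.16]);u,v=int(u),int(v)
        cv2.imwrite("pics/pre_hook.png",cv2.resize(c["frame"][max(v-65,0):v+65,u-85:u+85,::-1],None,fx=4.5,fy=4.5,interpolation=2))
E
```

```text
[ 0.4915168  -0.01025736  0.26208115] [-1.79948246e+02 -1.21540969e-02  8.10782043e+01] [ 0.19049749 -0.30469237 -1.06133707] 0.1312388560113816
tcp stand -0.09220504078315611 0.10557363810882801
side 0.06 31 [-0.0832 -0.0787 -0.0704  0.0648  0.0692  0.1315]
side 0.08 34 [-0.0832 -0.0814 -0.0726  0.0647  0.0706  0.1274]
side 0.1 39 [-0.0831 -0.0799 -0.072   0.0647  0.0689  0.1213]
side 0.12 37 [-0.0832 -0.0789 -0.0716  0.0654  0.068   0.0964]
side 0.14 139 [-0.0919 -0.0772 -0.0703  0.0669  0.0977  0.1467]
side 0.16 60 [-0.0995 -0.0936 -0.0843  0.093   0.0975  0.1173]
side 0.19 121 [-0.0994 -0.0847 -0.0575  0.0945  0.0992  0.1176]
side 0.225 83 [-0.0995 -0.0839 -0.0597  0.0939  0.0994  0.1156]
```

View pics/pre_hook.png

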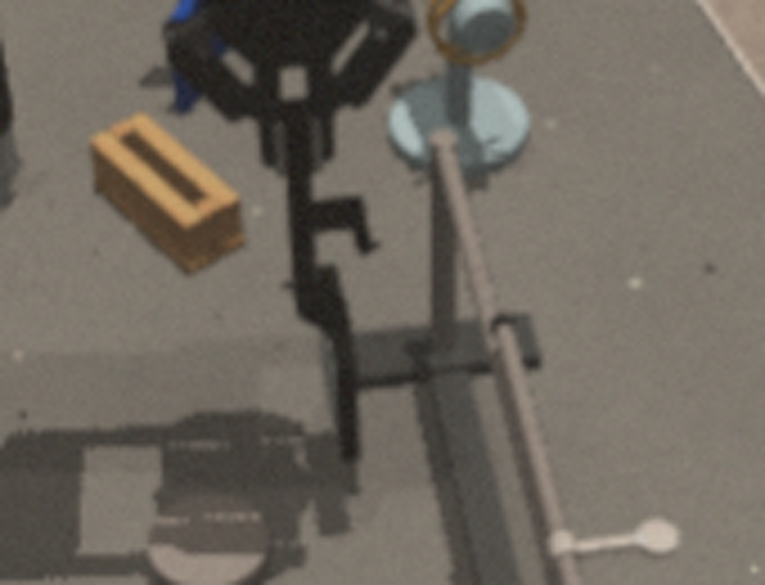

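The picture matches the model: hook mouth at about (345,225), with the rail's height inside the window. Advancing 76 mm along the stand's +x.

>>> {"api": "move_arm", "payload": {
  "delta_rot": [
    [0, 0, 0],
    [0, 0, 0],
    [0, 0, 0],
    [0, 0, 0],
    [0, 0, 0],
    [0, 0, 0],
    [0, 0, 0],
    [0, 0, 0]
  ],
  "travel": [
    [0.05, -0.008, 0],
    [0.1, -0.016, 0],
    [0.15, -0.024, 0],
    [0.2, -0.032, 0],
    [0.25, -0.04, 0],
    [0.302, -0.048, 0],
    [0.302, -0.048, 0],
    [0.302, -0.048, 0]
  ],
  "fingers": [-1, -1, -1, -1, -1, -1, -1, -1]
}}

```text
t: 7.2
ee_pos: [0.5669, -0.0228, 0.2625]
tool_rot: [180.0, -0.0, 81.0]
wrist_force: [0.2, 0.5, -1.3]
grip_width: 0.134
finger_force: 59.4
```

```bash
python3 - <<'E'
from st import *
o=ctrl.get_obs();print(o["ee_pos"],o["tool_rot"],o["wrist_force"],o["grip_width"])
d=o["ee_pos"][:2]-O;print("tcp stand",d@X,d@Y)
c,s=scloud("side")
k=(s[...,0]<.05)&(s[...,0]>-.06)&(abs(s[...,1]-.1)<.07)
for lo,hi in((.06,.08),(.08,.1),(.1,.12),(.12,.14),(.19,.205),(.205,.225),(.225,.25)):
    m=k&(s[...,2]>lo)&(s[...,2]<hi);P=s[m]
    if len(P)>3: print(lo,len(P),np.round(np.r_[np.percentile(P[:,0],[3,50,97]),np.percentile(P[:,1],[3,50,97])],4))
u,v=proj(c,[*(O+.1*Y),.18]);u,v=int(u),int(v)
cv2.imwrite("pics/hook1.png",cv2.resize(c["frame"][max(v-50,0):v+50,u-65:u+65,::-1],None,fx=6,fy=6,interpolation=2))
E
```

```text
[ 0.56691004 -0.02280192  0.26254354] [ 1.79995246e+02 -7.89920842e-04  8.10320818e+01] [ 0.24202795  0.46255541 -1.33645588] 0.13351045081820312
tcp stand -0.015777266789128077 0.10502351731503519
0.06 35 [-0.0067 -0.0044  0.0061  0.0634  0.0694  0.1338]
0.08 51 [-0.0069 -0.0058  0.0057  0.0641  0.0741  0.1368]
0.1 54 [-0.0068 -0.0051  0.0051  0.0639  0.0686  0.1263]
0.12 41 [-0.007  -0.0047  0.0052  0.0645  0.0693  0.106 ]
0.19 32 [-0.0232 -0.0171  0.0195  0.0937  0.0968  0.1161]
0.205 86 [-0.0231 -0.0082  0.017   0.0945  0.0987  0.1139]
0.225 99 [-0.0232 -0.0077  0.0168  0.0938  0.1015  0.1162]
```

View pics/hook1.png

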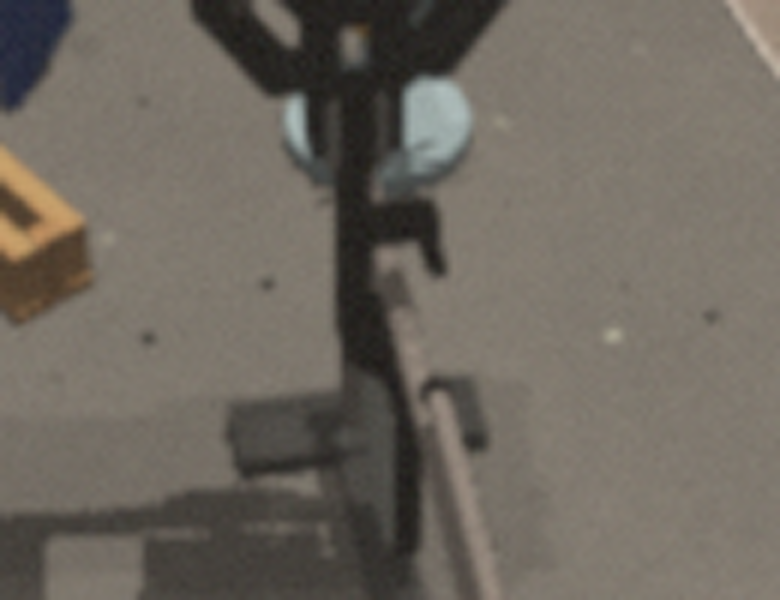

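The rail, at (395,280), sits inside the window with the hook above it. Lowering over the rail with a 2–3 mm gap for the slide.

>>> {"api": "move_arm", "payload": {
  "delta_rot": [
    [0, 0, 0],
    [0, 0, 0],
    [0, 0, 0],
    [0, 0, 0],
    [0, 0, 0],
    [0, 0, 0]
  ],
  "travel": [
    [0, 0, -0.03],
    [0, 0, -0.06],
    [0, 0, -0.09],
    [0, 0, -0.118],
    [0, 0, -0.118],
    [0, 0, -0.118]
  ],
  "fingers": [-1, -1, -1, -1, -1, -1]
}}

```text
t: 7.85
ee_pos: [0.5671, -0.023, 0.2328]
tool_rot: [-180.0, 0.0, 81.0]
wrist_force: [0.5, -0.4, -2.1]
grip_width: 0.133
finger_force: 59.3
```

>>> {"api": "move_arm", "payload": {
  "delta_rot": [
    [0, 0, 0],
    [0, 0, 0],
    [0, 0, 0],
    [0, 0, 0],
    [0, 0, 0]
  ],
  "travel": [
    [-0.016, -0.1, 0],
    [-0.032, -0.2, 0],
    [-0.048, -0.3, 0],
    [-0.056, -0.35, 0],
    [-0.056, -0.35, 0]
  ],
  "fingers": [-1, -1, -1, -1, -1]
}}

```text
t: 8.35
ee_pos: [0.5531, -0.1117, 0.233]
tool_rot: [180.0, 0.0, 80.9]
wrist_force: [-1.1, -0.1, -2.3]
grip_width: 0.133
finger_force: 59.3
```

>>> {"api": "move_arm", "payload": {
  "delta_rot": [
    [0, 0, 0],
    [0, 0, 0],
    [0, 0, 0],
    [0, 0, 0],
    [0, 0, 0],
    [0, 0, 0],
    [0, 0, 0],
    [0, 0, 0]
  ],
  "travel": [
    [-0.016, -0.1, 0],
    [-0.032, -0.2, 0],
    [-0.048, -0.3, 0],
    [-0.064, -0.4, 0],
    [-0.08, -0.5, 0],
    [-0.093, -0.585, 0],
    [-0.093, -0.585, 0],
    [-0.093, -0.585, 0]
  ],
  "fingers": [-1, -1, -1, -1, -1, -1, -1, -1]
}}

```text
t: 9.15
ee_pos: [0.5302, -0.2559, 0.2328]
tool_rot: [180.0, -0.0, 81.0]
wrist_force: [0.1, 0.4, -1.8]
grip_width: 0.132
finger_force: 59.3
```

```bash
python3 - <<'E'
from st import *
o=ctrl.get_obs();print(o["ee_pos"],o["tool_rot"],o["wrist_force"],o["grip_width"])
d=o["ee_pos"][:2]-O;print("tcp stand",d@X,d@Y)
c,s=scloud("side")
k=(s[...,0]<.065)&(s[...,0]>-.06)&(abs(s[...,1]+.13)<.07)
for lo,hi in((.035,.055),(.055,.075),(.075,.1),(.18,.195),(.195,.204),(.2,.225),(.225,.25)):
    m=k&(s[...,2]>lo)&(s[...,2]<hi);P=s[m]
    if len(P)>3: print(lo,len(P),np.round(np.r_[np.percentile(P[:,0],[3,50,97]),np.percentile(P[:,1],[3,50,97])],4))
P=s[(s[...,0]>.037)&(s[...,0]<.06)&(abs(s[...,1]+.13)<.04)&(abs(s[...,2]-.21)<.015)]
print("tab",(P.min(0)+P.max(0))/2,P.mean(0),len(P))
# handle between z .12 and .17 (robot side)
P=s[(s[...,0]<-.012)&(s[...,0]>-.03)&(s[...,2]>.14)&(s[...,2]<.2)&(abs(s[...,1]+.13)<.03)]
print("handle y",np.percentile(P[:,1],[3,97]),len(P))
u,v=proj(c,[*(O-.13*Y),.18]);u,v=int(u),int(v)
cv2.imwrite("pics/slid.png",cv2.resize(c["frame"][max(v-60,0):v+60,u-65:u+65,::-1],None,fx=5,fy=5,interpolation=2))
E
```

```text
[ 0.53020976 -0.25586766  0.23279339] [ 1.79998786e+02 -3.64872629e-02  8.10376059e+01] [ 0.0508169   0.3919116  -1.78683331] 0.13248959682115852
tcp stand -0.015424524704963177 -0.13091381759231105
0.035 61 [-0.0087 -0.008   0.0029 -0.1723 -0.1542 -0.093 ]
0.055 57 [-0.0086 -0.0078  0.0026 -0.1725 -0.1622 -0.1032]
0.075 65 [-0.0087 -0.0072  0.0033 -0.1723 -0.1676 -0.1223]
0.18 129 [-0.0226 -0.0036  0.0144 -0.1944 -0.1426 -0.1239]
0.195 47 [-0.0226 -0.0078  0.0147 -0.1414 -0.1349 -0.1226]
0.2 331 [-0.0225  0.0015  0.0513 -0.195  -0.1385 -0.0688]
0.225 94 [-0.0347 -0.0173 -0.0005 -0.1423 -0.1401 -0.1357]
tab [ 0.04615007 -0.1302827   0.20871647] [ 0.0460288  -0.13153409  0.20984596] 61
handle y [-0.14199951 -0.12408487] 111
```

View pics/slid.png

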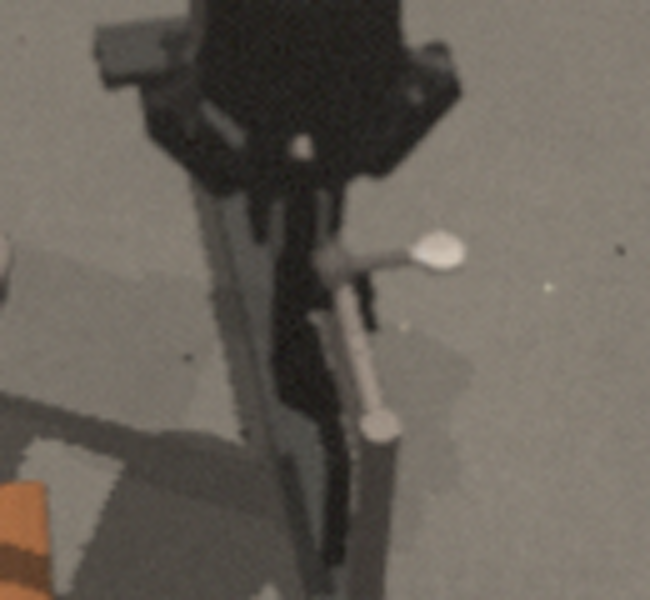

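The mirror hangs within 2 mm of the clip's line, and the clip at (330,262) with its tab at (438,250) hasn't shifted. Lowering onto the rail.

>>> {"api": "move_arm", "payload": {
  "delta_rot": [
    [0, 0, 0],
    [0, 0, 0],
    [0, 0, 0],
    [0, 0, 0]
  ],
  "travel": [
    [0.01, -0.007, -0.004],
    [0.01, -0.007, -0.008],
    [0.01, -0.007, -0.011],
    [0.01, -0.007, -0.011]
  ],
  "fingers": [-1, -1, -1, -1]
}}

```text
t: 9.6
ee_pos: [0.5325, -0.2581, 0.2301]
tool_rot: [180.0, -0.0, 81.0]
wrist_force: [0.6, 0.2, -1.4]
grip_width: 0.136
finger_force: 59.5
```

>>> {"api": "move_arm", "payload": {
  "delta_rot": [
    [0, 0, 0],
    [0, 0, 0],
    [0, 0, 0]
  ],
  "travel": [
    [0, 0, -0.002],
    [0, 0, -0.004],
    [0, 0, -0.004]
  ],
  "fingers": [-1, -1, -1]
}}

```text
t: 9.9
ee_pos: [0.5325, -0.2583, 0.23]
tool_rot: [179.9, 0.0, 81.0]
wrist_force: [-1.1, 2.5, 6.1]
grip_width: 0.131
finger_force: 60.5
```

Contact with the rail shows as about +7 N. Opening slowly.

>>> {"api": "move_arm", "payload": {
  "delta_rot": [
    [0, 0, 0],
    [0, 0, 0],
    [0, 0, 0],
    [0, 0, 0],
    [0, 0, 0],
    [0, 0, 0],
    [0, 0, 0],
    [0, 0, 0],
    [0, 0, 0],
    [0, 0, 0]
  ],
  "travel": [
    [0, 0, 0],
    [0, 0, 0],
    [0, 0, 0],
    [0, 0, 0],
    [0, 0, 0],
    [0, 0, 0],
    [0, 0, 0],
    [0, 0, 0],
    [0, 0, 0],
    [0, 0, 0]
  ],
  "fingers": [-0.7, -0.65, -0.6, -0.55, -0.5, -0.4, -0.3, -0.2, -0.1, 0]
}}

```text
t: 10.9
ee_pos: [0.5324, -0.2585, 0.2291]
tool_rot: [-180.0, 0.0, 81.0]
wrist_force: [-0.7, -0.6, 0.3]
grip_width: 0.502
finger_force: 0.0
```

>>> {"api": "move_arm", "payload": {
  "delta_rot": [
    [0, 0, 0],
    [0, 0, 0],
    [0, 0, 0],
    [0, 0, 0],
    [0, 0, 0],
    [0, 0, 0],
    [0, 0, 0],
    [0, 0, 0],
    [0, 0, 0],
    [0, 0, 0]
  ],
  "travel": [
    [0, 0, 0],
    [0, 0, 0],
    [0, 0, 0],
    [0, 0, 0.03],
    [0, 0, 0.08],
    [0, 0, 0.16],
    [0, 0, 0.28],
    [0, 0, 0.4],
    [0, 0, 0.5],
    [0, 0, 0.5]
  ],
  "fingers": [0.3, 0.6, 0.6, 0.6, 0.6, 0.6, 0.6, 0.6, 0.6, 0.6]
}}

```text
t: 11.9
ee_pos: [0.5329, -0.2588, 0.3583]
tool_rot: [179.6, 0.2, 81.0]
wrist_force: [0.5, 0.1, 0.0]
grip_width: 0.797
finger_force: 0.0
```

```bash
python3 - <<'E'
from st import *
o=ctrl.get_obs();print(o["t"],o["ee_pos"],o["wrist_force"],o["grip_width"])
for i in range(2):
    c,s=scloud("side")
    P=s[(s[...,0]<-.0)&(s[...,0]>-.045)&(s[...,2]>.225)&(s[...,2]<.29)&(abs(s[...,1]+.13)<.05)]
    print("handle top",np.percentile(P,[3,50,97],axis=0).round(4).tolist())
    P=s[(abs(s[...,0])<.03)&(s[...,2]>.035)&(s[...,2]<.07)&(abs(s[...,1]+.13)<.07)]
    print("head",np.percentile(P,[3,50,97],axis=0).round(4).tolist())
    P=s[(s[...,0]>.037)&(s[...,0]<.06)&(abs(s[...,1]+.13)<.04)&(abs(s[...,2]-.21)<.015)]
    print("tab",P.mean(0))
u,v=proj(c,[*(O-.13*Y),.18]);u,v=int(u),int(v)
cv2.imwrite("pics/end.png",cv2.resize(c["frame"][max(v-60,0):v+60,u-65:u+65,::-1],None,fx=5,fy=5,interpolation=2))
E
```

```text
11.9 [ 0.53285122 -0.25875428  0.35834353] [0.5027111  0.08187477 0.03902272] 0.7966970084790876
handle top [[-0.021, -0.1438, 0.2282], [-0.0166, -0.1406, 0.2561], [-0.0098, -0.1228, 0.2674]]
head [[-0.0045, -0.1739, 0.037], [-0.0036, -0.1541, 0.052], [0.0044, -0.0969, 0.0673]]
tab [ 0.04600307 -0.13160171  0.20998771]
handle top [[-0.0209, -0.1441, 0.2264], [-0.0164, -0.141, 0.2557], [-0.0101, -0.1226, 0.2672]]
head [[-0.0045, -0.1742, 0.0365], [-0.0036, -0.1536, 0.0504], [0.0043, -0.0979, 0.0674]]
tab [ 0.04576237 -0.13186948  0.21035247]
```

View pics/end.png

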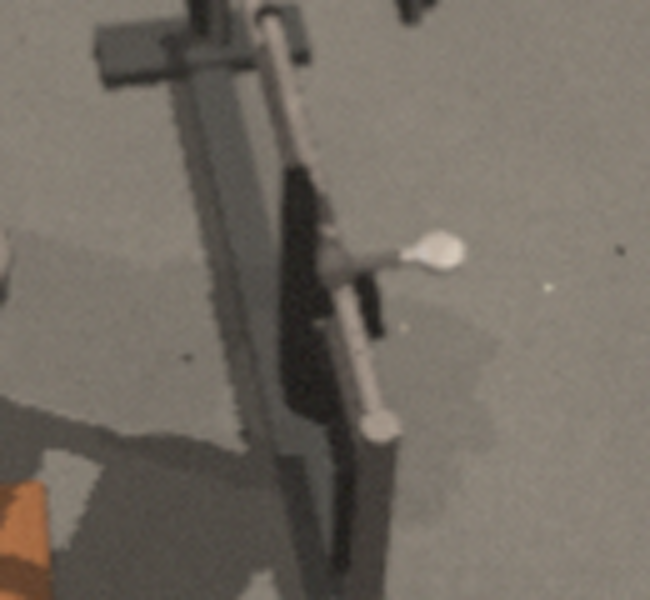

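The mirror hangs free and still at stand y ≈ -0.132, against -0.1317 for the clip, plumb and with the clip unmoved. Handing in.

```bash
python3 -c "
from cell import ctrl
print(ctrl.sign_off())"
```

```text
the job is handed in; nothing more can be done
None
```

The black hand mirror hangs free and still on the rail, glass towards the robot and within about 1 mm of the marker clip by my measurement, and the job was handed in at about 12 s; sign-off returned no verdict.

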